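# Lock a breather pipe into the push-fit fitting on a cam cover

## Task

Take the steel breather pipe with the yellow band out of the red parts stand and push it, bevelled end down, into the black push-fit fitting on the aluminium cam cover until it locks behind the catches inside. How deep they lie cannot be seen, so feel for them: push slowly and firmly past them, stop as soon as the pipe meets the solid seat, and never press with more than about 30 N. Then let go, leaving everything else on the bench where it is.

Things in the scene. Friction and masses are not known exactly. Their poses are not given: they have to be found in the camera images.
- pipe_center (a point): Steel pipe, 19 mm diameter, 120 mm long, 0.1 to 0.16 kg, with a yellow band, upright in one of the stand's three holes, its tip 35 mm below the stand's top. Point on its axis half-way up, 60 mm from each end; z runs up the pipe. Grip it 88 to 105 mm above the tip so that the fingers (closing along the stand's x) stay clear of stand and fitting.
- pipe_tip (a point): Lower, bevelled end of the pipe, on its axis. The cone is 12 mm wide at the tip and 19 mm wide 10 mm above it; then a 19 mm bead 4 mm tall, then a groove (12 mm diameter, 14 to 26 mm above the tip), then plain 19 mm pipe to the top.
- mouth (a point): Centre of the fitting's upper rim; z up. The bore is 21 mm wide, flaring to 26 mm over the top 6 mm. The pipe is locked once its tip has gone 19 mm below the top of the catches. That top lies 13 to 37 mm below the rim, different each time and not measured, so the lock comes with the tip 32 to 56 mm below the rim; a solid stop lies 2 mm further down.
- seat (a joint): Spring seat deep inside the fitting: 0 when free, grows (m) as the pipe's tip pushes it down, 0.9 N per mm. About 0.004 when the pipe is locked and let go.
- catch_a (a joint): One spring catch inside the fitting: 0 when closed, grows (m) outwards to about 0.003 while the bead passes, back to 0 when it has snapped shut in the groove.
- catch_b (a joint): The opposite spring catch, same meaning.
- fitting: Push-fit fitting, fixed on the cover: upright black sleeve with two blue bands, 72 mm tall, 41 mm wide at the rim; origin at the centre of its underside, z up. Spreading the catches takes about 7 to 14 N; behind them the force climbs steeply only at the solid stop. A slow push (10 mm/s) that stops at 18 to 20 N of added force has locked the pipe; let go, it springs back up against the catches.
- cover: Aluminium cam cover, 170 x 350 mm, top face 87 mm above the table, on a plywood board 200 x 380 mm; origin under the centre of the board, long side along its y. A brass oil cap, 116 mm above the table at its top, stands at y = +115 mm. Fixed.
- stand: Red parts stand 70 x 220 x 45 mm, origin at the centre of its underside, long side along its y, three holes 21.5 mm wide and 35 mm deep at y = -75, 0 and +75 mm. Fixed. Grip with the fingers closing along its x, clear of the neighbours.
- plug_center (a point): Bystander in the stand: aluminium plug with red plastic head 30 mm wide, 62 mm long; point half-way up.
- spark_center (a point): Bystander in the stand: spark plug, 23 mm wide, 74 mm long; point half-way up.
- bottle: Bystander: white bottle with yellow cap, 64 mm wide, 170 mm tall; origin at its underside.
- filter: Bystander: orange oil filter, 76 mm wide, 90 mm tall; origin at its underside.
- hammer: Bystander: hammer lying on the table.
- screwdriver: Bystander: screwdriver lying on the table.
- wrench: Bystander: wrench lying on the table.
There are look-alikes about, which are no part of the job. What is shaped like the part that bears pipe_center but green is not meant.

How it is judged (in metres and radians):
On the way, in this order (a step that is already met when the one before it is completed fails the run):
1. the pipe is lifted clear of the stand (z of pipe_center in the frame of stand above 0.11 m), for 0.1 s.
2. the pipe's end is in the fitting (horizontal distance between pipe_center and mouth below 0.01 m and angle between pipe_center's own z axis and vertical below 0.14 rad and z of pipe_center in the frame of mouth below 0.05 m), for 0.1 s.
At the end, for the whole second after the job is handed in: Both catches closed in the pipe's groove (each open under 1.2 mm) and its tip holding the spring seat down by over 2.5 mm; pipe at rest, upright within 0.14 rad, its centre within 10 mm of the fitting's axis and under 32 mm above the rim; released (value of joint seat above 0.0025 m and value of joint each of catch_a, catch_b below 0.0012 m and horizontal distance between pipe_center and mouth below 0.01 m and angle between pipe_center's own z axis and vertical below 0.14 rad and z of pipe_center in the frame of mouth below 0.032 m and linear speed of pipe below 0.02 m/s); the robot touches nothing.
It fails at once if the pipe presses the fitting with more than 36 N (contact force between pipe and fitting above 36 N).
It fails at once if another thing on the bench is moved by more than 20 mm (distance of any of plug_center, spark_center, bottle, filter, hammer, screwdriver, wrench from where it was at the start of the episode above 0.02 m).
It also fails if it takes over 45 s, if anything falls off the work surface, if the arm or the gripper's body presses on something with over 40 N, if the wrist force passes 120 N, or if a joint passes its speed limit or range.

## Robot

A 7-joint arm with a two-finger parallel gripper is mounted at the origin on the work surface. World frame = base frame: x ahead of the robot, y to its left, z up, the work surface at z = 0. Lengths are in m, angles in degrees, forces in N, time in s.
With the tool pointing down it reaches from about 0.35 to 0.775 m from the base axis. Payload 3.1 kg.
Tool frame: the origin (TCP) lies on the centre line of the jaws, within the pads' length; the fingertips stand 17 mm ahead of it and the grasp point (between the pads) lies 2 mm behind it (robot.tip_reach is the distance from the TCP to the fingertips, in m); z points along the fingers, y is the direction in which the jaws open and shut (so a half turn about z gives the same grasp; the last joint's range is limited). The gripper opens to 85 mm and grips with 20 to 120 N. Pads are 22 mm wide; open, the fingers measure 114 mm over their backs; the gripper's body (76 mm by 85 mm) begins 54 mm behind the grasp point. The pads swing forward as they close: fully open they stand 13 mm farther back than shut.
Start: joints at [63.157, 17.813, 0.802, 86.603, -0.252, 75.585, -1.558], TCP at [0.228, -0.501, 0.248] pointing down, gripper open.
Joint ranges: [-154.91, 154.91], [-16.99, 109.72], [-72.82, 74.43], [7.12, 147.25], [-82.49, 262.49], [11.32, 116.49], [-174.64, 174.64]. Speed limits (degrees/s): [159.86, 159.86, 180, 180, 180, 180, 180].

## Interface

Orientations are given as [roll, pitch, yaw] about the fixed x, y, z axes, in that order (R = Rz(yaw) Ry(pitch) Rx(roll)).
In Python, from station import robot, fingers, vision, workorder, recognise gives the robot as it stands. Calls block until the motion is done:
- robot.move_to(position, orientation): joint-space move of the TCP to a pose.
- robot.line_to(position, orientation=None, velocity=0.15, f_stop=None): straight line of the TCP; orientation=None keeps the orientation; velocity is the mean speed in m/s. With f_stop (N) it stops when the force on the tool has changed by that much, and returns True; else False.
- robot.move_j(angles): joint-space move.
- fingers.gripper_to(opening, force=None): opening from 0.0 (shut) to 1.0 (fully open); force is the grip in N (None keeps the last); returns when the fingers have stopped.
- robot.pause(seconds).
- robot.inverse_kinematics(position, orientation): joint angles nearest the present ones, or None.
- vision.grab_frame(name): name is "scene" or "top"; returns the picture (400x640x3 uint8, red, green, blue); there is no depth.
- vision.calibration(name): a dict with "mtx" (3x3 intrinsics, pixels), "k1" (the pictures are not rectified: a ray, as slopes to the right and down, at radius r is drawn at 1 + k1 r^2 times it, then the intrinsics apply), "extrinsics" (4x4, takes a point from world to camera coordinates). Camera axes: x right, y up, looking along -z (the intrinsics and any distortion apply to the point x, -y, -z); pixel columns grow to the right and rows downward; lengths in m; the calibration is good to about 2 mm. A picture is of the moment at which its call begins. calibration takes no time and is no camera call.
A pose or a line that the arm cannot do raises robot.PlanningError and nothing moves.
- workorder.close_job(): hands the job in, once; it reports no verdict.
Trained networks look in the newest picture that a camera, given by its name, has taken for a name from the list of things; names that differ only in an ending like _2 or _b are one class to them, and where a whole thing is asked for, a point or a joint stands for the part that bears it (a point fixed in the world has none). Each returns a list of dicts, best first, with "p" (0 to 1); they miss things now and then, are a little off and sometimes report something else, mostly with a low value. They report only what shows in the picture. A call takes as long as a camera call. They do not tell look-alikes from the thing itself.
- recognise(label, camera): "rect" ([centre column, centre row, width, height] in pixels, round what is visible of it).
Readings, each from a call of its own:
- robot.current_time_s(): time.
- robot.current_joint_positions(): joint angles.
- robot.current_dq(): joint speeds.
- robot.current_joint_torque(): joint torques, N m.
- robot.current_tool_pos(): TCP position.
- robot.current_eef_rot(): TCP orientation.
- robot.current_contact_force(): force on the tool from outside, world axes, zero at the start.
- robot.current_torque(): the same for the moment, N m.
- robot.current_finger_gap(): opening from 0.0 (shut) to 1.0 (fully open).
Only numpy, scipy, OpenCV 4.12 (cv2) and the standard library are available. Lean on these libraries where they do the work, as an engineer would, in place of code of your own. Each camera call takes 0.05 s, during which the arm holds its last target.

## Working session

There is one attempt and no reset: what is moved stays moved. The work goes in short steps, each a Python script; the robot and the scene stay as the last script left them, time stands still between calls to the robot, and variables do not carry over. Pictures are saved under pics/ and viewed, and the job is handed in when it is done.

```bash
ls; mkdir -p pics
python3 - <<'E'
from station import robot, fingers, vision, workorder, recognise
import cv2
for n in ("scene","top"):
    im=vision.grab_frame(n); cv2.imwrite(f"pics/{n}0.png",im[:,:,::-1])
    c=vision.calibration(n); print(n,c)
    for l in ("pipe_center","mouth","fitting","stand","plug_center","spark_center","cover","bottle","filter"):
        print(l,[(round(d["p"],2),[round(float(v),1) for v in d["rect"]]) for d in recognise(l,n)][:4])
print(robot.current_time_s(),robot.current_tool_pos(),robot.current_eef_rot())
E
```

```text
pics
scene {'mtx': array([[391.19696184,   0.        , 320.67429906],
       [  0.        , 391.19696184, 202.36109388],
       [  0.        ,   0.        ,   1.        ]]), 'k1': -0.09411315593472325, 'extrinsics': array([[ 0.30692426,  0.95150241, -0.02099204, -0.24400517],
       [-0.58568482,  0.20621687,  0.78386727,  0.2134123 ],
       [ 0.75018051, -0.22829316,  0.62057347, -1.5779535 ],
       [ 0.        ,  0.        ,  0.        ,  1.        ]])}
pipe_center [(0.73, [252.1, 223.9, 7.8, 37.9]), (0.69, [216.6, 221.6, 13.9, 31.9])]
mouth [(0.84, [369.9, 192.9, 15.1, 28.7])]
fitting [(0.79, [370.3, 194.8, 18.4, 29.1]), (0.59, [346.0, 171.8, 73.3, 26.3]), (0.27, [434.5, 167.2, 24.4, 46.2])]
stand [(0.93, [192.2, 248.9, 84.3, 46.2]), (0.63, [345.9, 170.9, 70.1, 22.1])]
plug_center [(0.64, [190.4, 237.2, 9.4, 11.2])]
spark_center [(0.49, [166.4, 243.1, 8.5, 13.9])]
cover [(0.95, [366.4, 228.2, 137.4, 93.4])]
bottle [(0.62, [433.8, 167.9, 22.4, 45.9])]
filter [(0.57, [461.4, 204.9, 27.3, 40.7]), (0.39, [368.6, 194.3, 16.4, 31.4])]
top {'mtx': array([[369.35036746,   0.        , 31
[... 201 characters left out ...]
261,  0.06668648],
       [ 0.99657887,  0.01992402,  0.08020968, -0.53847779],
       [-0.08047391,  0.01283315,  0.9966741 , -1.19825211],
       [ 0.        ,  0.        ,  0.        ,  1.        ]])}
pipe_center [(0.54, [376.1, 210.0, 9.3, 6.4])]
mouth [(0.67, [269.8, 189.8, 23.2, 17.4]), (0.35, [428.0, 210.7, 8.3, 8.4])]
fitting [(0.47, [267.3, 189.6, 20.8, 13.3])]
stand [(0.89, [425.0, 210.8, 74.7, 30.3])]
plug_center [(0.53, [430.5, 210.9, 10.8, 8.9])]
spark_center []
cover [(0.83, [276.1, 189.9, 121.9, 82.5])]
bottle [(0.78, [173.3, 224.2, 31.0, 22.3])]
filter [(0.73, [176.7, 173.1, 25.8, 24.7])]
1.0 [ 0.22770859 -0.50066106  0.24828835] [1.79999600e+02 1.37761628e-03 2.44583345e+01]
```

View pics/scene0.png

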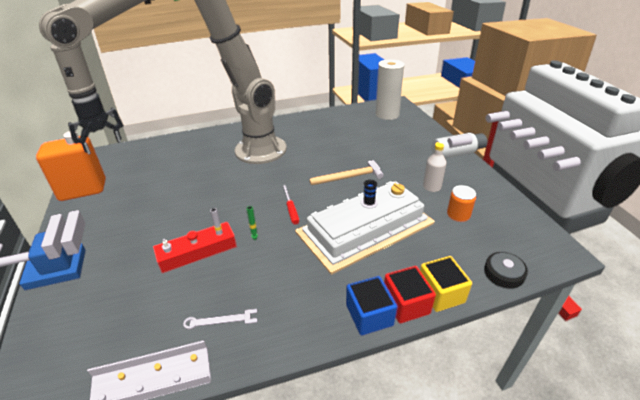

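View pics/top0.png

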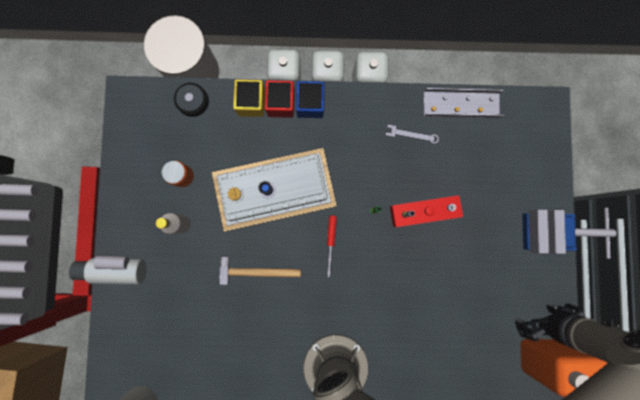

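Run:
```python
import cv2,numpy as np
s=cv2.imread("pics/scene0.png");t=cv2.imread("pics/top0.png")
a=cv2.resize(s[180:290,130:280],None,fx=5,fy=5,interpolation=cv2.INTER_CUBIC)
cv2.imwrite("pics/s_stand.png",a)
a=cv2.resize(s[150:230,320:480],None,fx=5,fy=5,interpolation=cv2.INTER_CUBIC)
cv2.imwrite("pics/s_fit.png",a)
a=cv2.resize(t[160:260,360:480],None,fx=6,fy=6,interpolation=cv2.INTER_CUBIC)
cv2.imwrite("pics/t_stand.png",a)
a=cv2.resize(t[140:240,210:340],None,fx=6,fy=6,interpolation=cv2.INTER_CUBIC)
cv2.imwrite("pics/t_fit.png",a)
```

```text
(no output)
```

View pics/s_stand.png

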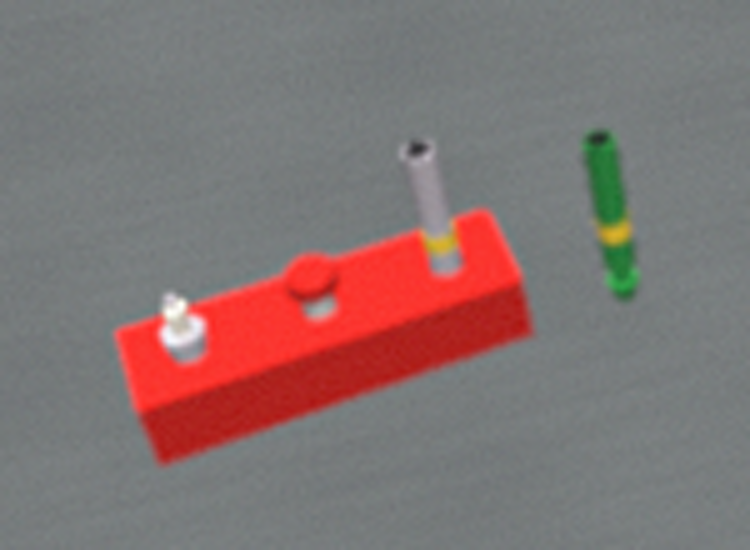

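View pics/t_stand.png

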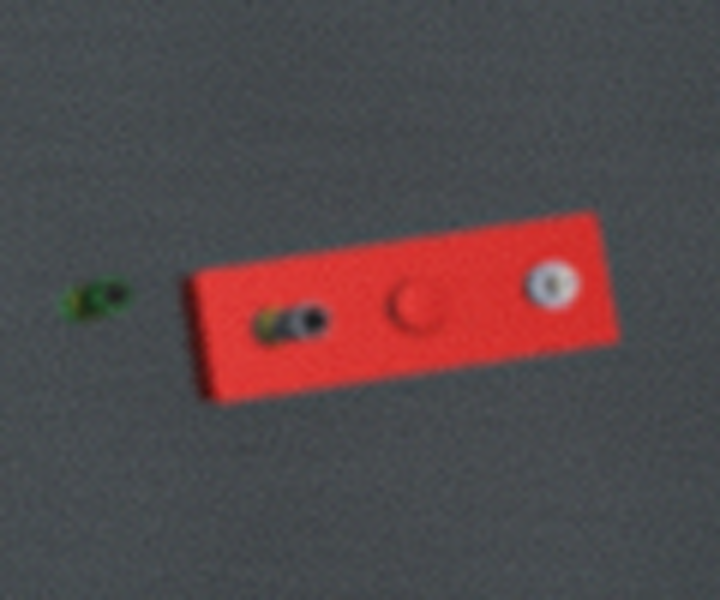

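View pics/s_fit.png

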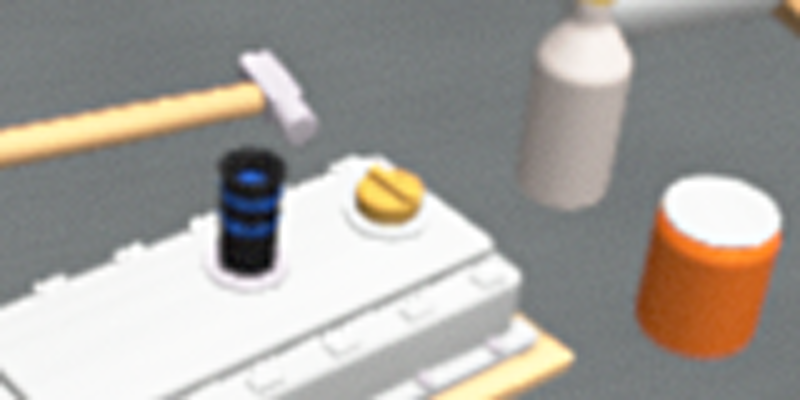

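View pics/t_fit.png

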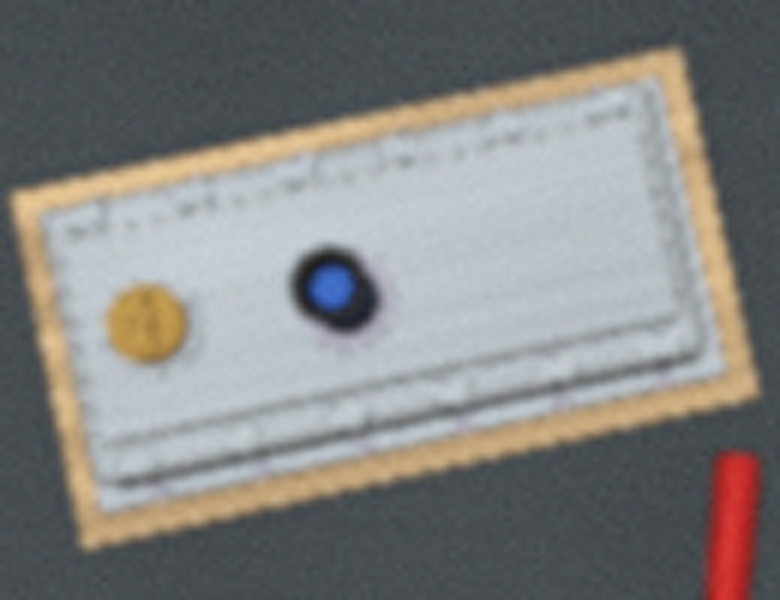

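In view: the steel pipe with the yellow band stands in the left stand hole (top view top end ≈ (412,213), scene ≈ (213,210)). Look-alikes are the green pipe (scene (252,224), top (376,210)), rejected for its colour, and the spark plug and red plug in the other holes (scene (166,243) and (190,237)). The fitting's rim is at scene ≈ (370,182) and top ≈ (265,187). The oil cap at top ≈ (235,194) is brass, so it isn't the target.

```bash
cat > h.py <<'E'
from station import robot, fingers, vision, workorder, recognise
import numpy as np, cv2
from scipy.optimize import least_squares
C={n:vision.calibration(n) for n in("scene","top")}
def proj(n,P):
    c=C[n]; P=np.atleast_2d(np.asarray(P,float)); q=P@c["extrinsics"][:3,:3].T+c["extrinsics"][:3,3]
    a=np.stack([q[:,0],-q[:,1]],1)/(-q[:,2:3]); a*=1+c["k1"]*(a**2).sum(1,keepdims=True)
    return a@np.diag([c["mtx"][0,0],c["mtx"][1,1]])+c["mtx"][:2,2]
def crop(n,box,k,fn,marks=[],im=None):
    im=vision.grab_frame(n)[:,:,::-1] if im is None else im
    x0,y0,x1,y1=box; a=cv2.resize(np.ascontiguousarray(im[y0:y1,x0:x1]),None,fx=k,fy=k,interpolation=cv2.INTER_CUBIC)
    for u,v in marks:
        cv2.drawMarker(a,(int(round((u-x0+.5)*k-.5)),int(round((v-y0+.5)*k-.5))),(255,0,255),cv2.MARKER_CROSS,9,1)
    cv2.imwrite(fn,a)
E
python3 - <<'E'
from h import *
def px(pts,k,o): return (np.array(pts,float)+.5)/k-.5+np.array(o)
T=px([(200,272),(598,212),(620,340),(220,403)],6,(360,160))
S=px([(118,330),(487,210),(522,282),(140,408)],5,(130,180))
pT=px([(313,320)],6,(360,160));pS=px([(417,150)],5,(130,180))
# order: corners 0: pipe-end far? solve assignment by trying both y signs
def model(p,s):
    x,y,w=p[:3];R=np.array([[np.cos(w),-np.sin(w)],[np.sin(w),np.cos(w)]])
    f=lambda a,b,z:np.r_[R@[a,b]+[x,y],z]
    return f
best=None
for s in(1,-1):
  for w0 in np.deg2rad([0,10,-10]):
    def res(p):
        f=model(p,s)
        # top image: u ~ -y, v ~ -x(row up = +x). 
        cT=[f(.035,.11,.045),f(.035,-.11,.045),f(-.035,-.11,.045),f(-.035,.11,.045)]
        cS=[f(-.035,-.11,.045),f(-.035,.11,.045),f(.035,.11,.045),f(.035,-.11,.045)]
        pp=f(0,.075,.13)
        return np.r_[(proj("top",cT)-T).ravel(),(proj("scene",cS)-S).ravel(),2*(proj("top",pp)-pT).ravel(),2*(proj("scene",pp)-pS).ravel()]
    r=least_squares(res,[.5,-.25,w0])
    if best is None or r.cost<best.cost:best=r
r=best
print("stand",r.x[:2],np.rad2deg(r.x[2]),r.cost);print(r.fun.reshape(-1,2).round(1).tolist())
f=model(r.x,1);print("pipe",f(0,.075,.13))
q=least_squares(lambda P:np.r_[(proj("top",P)-pT).ravel(),(proj("scene",P)-pS).ravel()],[.5,-.2,.13]);print("pipe top free",q.x,q.fun)
fT=px([(328,285)],6,(210,140));fS=px([(252,163)],5,(320,150))
q=least_squares(lambda P:np.r_[(proj("top",P)-fT).ravel(),(proj("scene",P)-fS).ravel()],[.5,.2,.15]);print("rim free",q.x,q.fun)
q2=least_squares(lambda P:np.r_[(proj("top",np.r_[P,.159])-fT).ravel(),(proj("scene",np.r_[P,.159])-fS).ravel()],[.5,.2]);print("rim z fixed",q2.x,q2.fun)
E
```

```text
stand [ 0.50952725 -0.28736131] 9.525476944865824 1.4686701559393143
[[-0.4, 0.1], [-0.2, 0.3], [-0.1, 0.2], [-0.2, -0.3], [-0.2, 0.1], [0.0, -0.2], [0.1, -0.5], [-0.6, 0.6], [0.8, -0.1], [0.7, -0.1]]
pipe [ 0.49711579 -0.2133954   0.13      ]
pipe top free [ 0.49684045 -0.21347712  0.12941997] [0.38878327 0.06068302 0.36528362 0.03431457]
rim free [0.56191797 0.22751233 0.16098956] [ 0.52412103  0.20522175  0.54487306 -0.06641655]
rim z fixed [0.56138394 0.2279432 ] [0.45426875 0.46227843 0.56870688 0.37227335]
```

Both cameras agree: the free fit puts the pipe top at z = 0.129 (expected 0.130), and the rim at 0.161 (expected 0.159). The pipe also sits on the stand's y = +75 hole. Next I go to the grasp.

Run:
```python
from h import *
p=robot.current_tool_pos()
robot.line_to([p[0],p[1],.31])
for yaw in(99.5,-80.5):
    a=robot.inverse_kinematics([.497,-.2135,.23],[180,0,yaw]);b=robot.inverse_kinematics([.5615,.2278,.26],[180,0,yaw]);print(yaw,a,b)
    if a is not None and b is not None and abs(a[6])<150 and abs(b[6])<150: Y=yaw if 'Y' not in dir() else Y
print(Y)
robot.move_to([.497,-.2135,.24],[180,0,Y])
print(robot.current_time_s())
crop("scene",(130,130,290,250),5,"pics/s_app.png")
```

```text
99.5 [ 39.34912445  19.06608411 -23.54400497  89.0855539    7.8223932
  73.4804037   24.22910003] [ 12.90453938  37.62428176 -64.60253977  74.26986401  33.49502635
  87.86228602 -38.06904778]
-80.5 [  22.96662319   17.42527522   -1.97476712   89.74256926    0.61879866
   72.84282039 -149.60013383] [ 11.87599722  36.37618523 -61.77616703  74.30895362  31.5529385
  87.00336802 143.22594324]
99.5
3.0417
```

View pics/s_app.png

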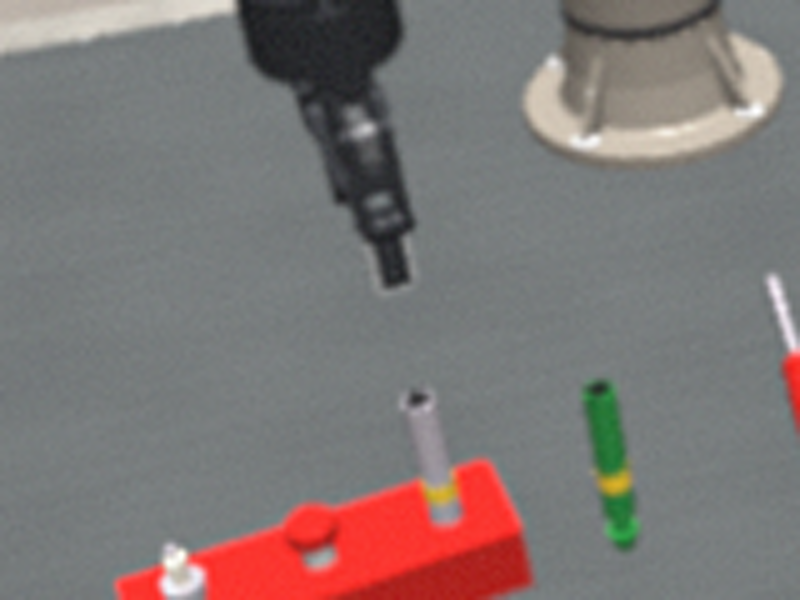

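The gripper is above the steel pipe (crop (395,285), pipe top (417,397)), with the fingers in line and the green pipe to the side. Going down to grip.

Run:
```python
from h import *
print(robot.line_to([.497,-.2135,.104],velocity=.12,f_stop=15))
fingers.gripper_to(0.0,force=100)
print(robot.current_finger_gap(),robot.current_tool_pos(),robot.current_contact_force())
robot.line_to([.497,-.2135,.28],velocity=.12)
print(robot.current_finger_gap(),robot.current_tool_pos(),robot.current_contact_force(),robot.current_time_s())
crop("scene",(130,110,290,230),5,"pics/s_lift.png")
```

```text
False
0.19705640215336 [ 0.49719003 -0.21360359  0.10434107] [-0.27760823  0.35863832  2.45028544]
0.2016906808400112 [ 0.49652302 -0.2133961   0.27911139] [-1.06306553 -0.97195932 -0.40773163] 6.6333
```

View pics/s_lift.png

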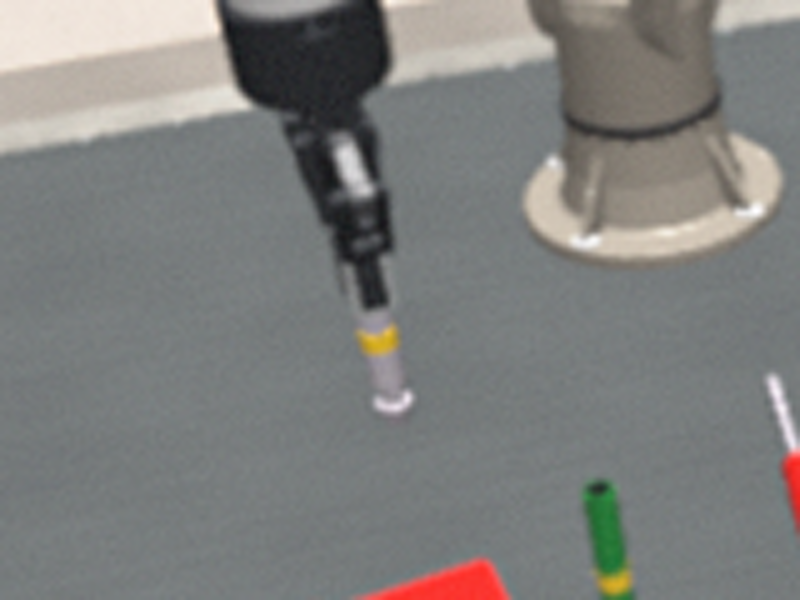

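The pipe is held upright, with the yellow band showing below the fingers and the bead at crop (393,402). Now I move over the fitting and compare the tip with the rim.

Run:
```python
from h import *
try:
    robot.line_to([.5615,.2278,.295],velocity=.2)
except robot.PlanningError as e:
    print("plan",e)
    for y in (99.5,110,120,140,160,180,80): print(y,robot.inverse_kinematics([.5615,.2278,.295],[180,0,y]))
robot.pause(.3)
print(robot.current_joint_positions(),robot.current_tool_pos(),robot.current_eef_rot(),robot.current_contact_force(),robot.current_time_s())
im={n:vision.grab_frame(n)[:,:,::-1].copy() for n in("scene","top")}
P=robot.current_tool_pos();tip=P+[0,0,-.094]
print({n:(proj(n,[tip,[.5615,.2278,.159]]).round(1).tolist()) for n in im})
crop("scene",(310,100,430,220),5,"pics/s_ab.png",proj("scene",[tip,[.5615,.2278,.159]]),im["scene"])
crop("top",(210,140,330,240),6,"pics/t_ab.png",proj("top",[tip,[.5615,.2278,.159]]),im["top"])
```

```text
[ -2.62374421  27.01434137 -33.55353153  70.93083671  14.57728823
  86.17772082 -24.72542148] [0.56154991 0.22748964 0.29505105] [1.79999786e+02 4.74874461e-03 9.94693766e+01] [-0.24268089  0.94340335 -1.07232623] 9.3667
{'scene': [[371.4, 170.3], [370.5, 182.6]], 'top': [[263.0, 185.8], [264.8, 187.5]]}
```

View pics/s_ab.png

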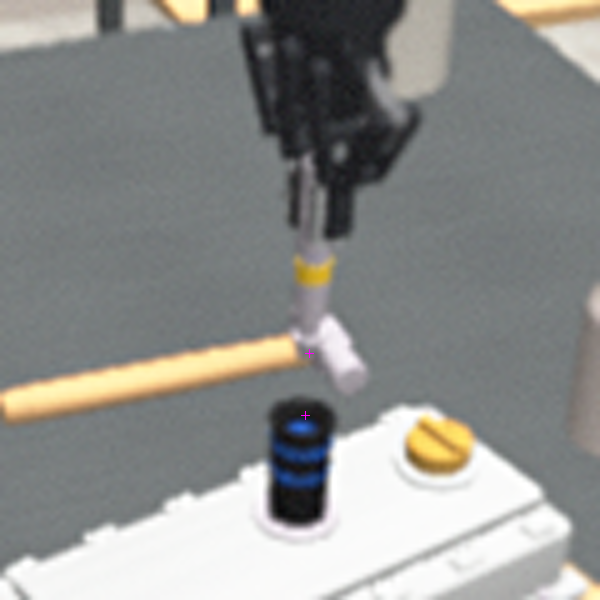

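View pics/t_ab.png

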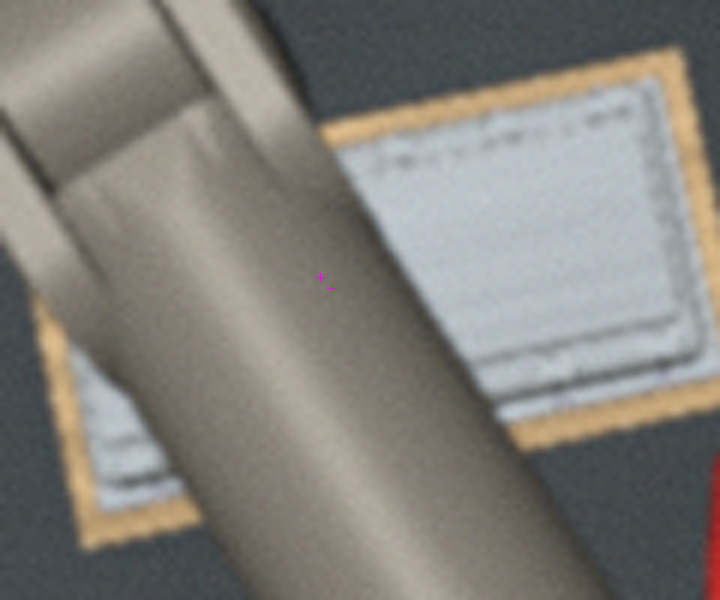

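The scene view shows the tip at about crop (308,345), above the rim centre at (302,413), matching the projection to within about 2 mm. The top view is blocked by the arm. I'll lower to just above the rim and look again.

Run:
```python
from h import *
print(robot.line_to([.5615,.2278,.259],velocity=.08,f_stop=8))
robot.pause(.2)
P=robot.current_tool_pos();tip=P+[0,0,-.094]
print(P,robot.current_contact_force(),robot.current_time_s())
m=proj("scene",[tip,P,tip+[0,0,.05],[.5615,.2278,.159]])
crop("scene",(330,130,410,210),7,"pics/s_ab2.png",m)
```

```text
False
[0.56182504 0.22807775 0.25978427] [ 0.14745085 -0.0326326  -1.66407689] 10.2667
```

View pics/s_ab2.png

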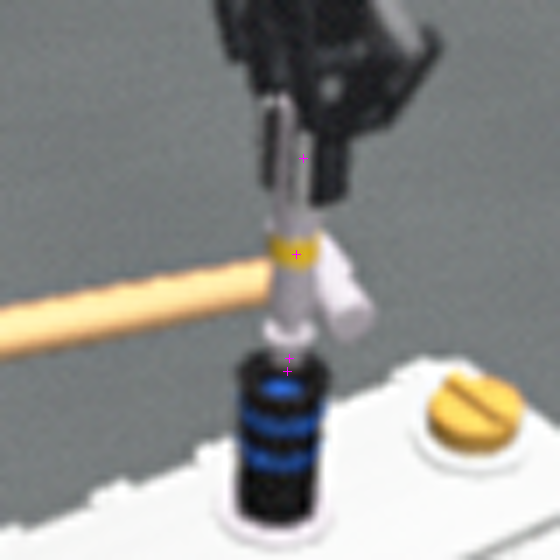

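The tip is above the rim opening, about 1.4 mm to the +y side (crop ≈ 287 against 284.5), well within the flare. I shift 1 mm and enter gently first to check alignment.

Run:
```python
from h import *
robot.line_to([.5613,.2268,.2585],velocity=.02); robot.pause(.1)
f0=robot.current_contact_force()
s=robot.line_to([.5613,.2268,.241],velocity=.015,f_stop=6)
P=robot.current_tool_pos();f=robot.current_contact_force()
print(s,P,"tip below rim mm",(0.253-P[2])*1e3,f0,f,robot.current_torque(),robot.current_time_s())
```

```text
False [0.56137146 0.22683263 0.2411422 ] tip below rim mm 11.857804686142421 [ 0.50117404  0.80133441 -0.54241576] [-0.68138867 -0.04386253 -1.60995672] [ 0.00134716 -0.02214444 -0.02933037] 11.9833
```

The tip is 12 mm inside with no side load. Now the slow guarded push.

Run:
```python
from h import *
f0=robot.current_contact_force()
s=robot.line_to([.5613,.2268,.192],velocity=.01,f_stop=19)
P=robot.current_tool_pos();f=robot.current_contact_force()
print(s,P,"tip below rim mm",(0.253-P[2])*1e3,f0,f,robot.current_finger_gap(),robot.current_time_s())
crop("scene",(330,130,410,210),7,"pics/s_in.png")
```

```text
True [0.56192981 0.22740766 0.21937366] tip below rim mm 33.62633864529685 [-0.68138867 -0.04386253 -1.60995672] [-0.25784322 -0.8125529   3.71546962] 0.20158257670774965 14.5583
```

View pics/s_in.png

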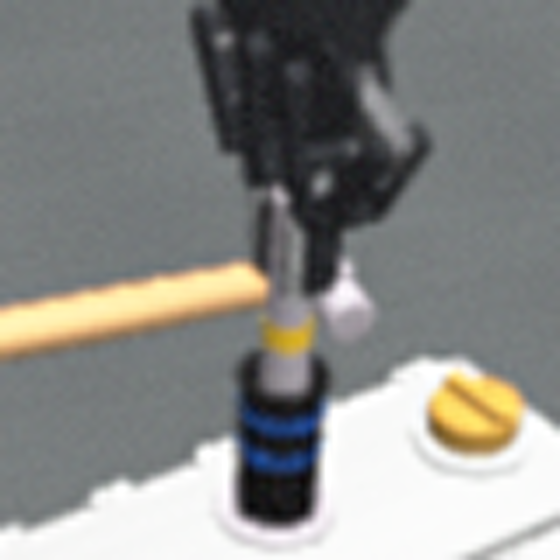

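The push stopped on force with the tip 33.6 mm below the rim. That fits a shallow lock, but it could also be a hang-up on the catches. I'll test with a second gentle push and log the force: a solid seat shouldn't yield.

Run:
```python
from h import *
P0=robot.current_tool_pos()
for i in range(6):
    s=robot.line_to([.5615,.2272,robot.current_tool_pos()[2]-.001],velocity=.008,f_stop=13)
    P=robot.current_tool_pos();f=robot.current_contact_force()
    print(s,round((.253-P[2])*1e3,2),f.round(2),round(robot.current_time_s(),2))
    if s or f[2]>15: break
```

```text
False 33.85 [ 0.66 -0.11  6.71] 14.98
False 33.85 [ 0.01 -0.45  7.88] 15.23
False 33.84 [-0.86  0.08  7.07] 15.48
False 33.85 [-0.02  0.12  7.43] 15.73
False 33.85 [-0.07  0.23  7.44] 15.98
False 33.85 [-0.68 -0.74  7.81] 16.23
```

Run:
```python
from h import *
f0=robot.current_contact_force()[2]
z=robot.current_tool_pos()[2]
for dz in (.002,.003,.004,.005,.006):
    s=robot.line_to([.5615,.2272,z-dz],velocity=.01,f_stop=12)
    P=robot.current_tool_pos();f=robot.current_contact_force()
    print(dz,s,round((.253-P[2])*1e3,2),f.round(2),round(robot.current_time_s(),2))
    if s or f[2]>18 or P[2]<z-.0015: break
```

```text
0.002 False 33.91 [-1.91 -0.84 11.31] 16.48
0.003 False 33.96 [-1.6  -0.63 13.21] 16.73
0.004 False 33.98 [-3.02 -2.54 18.41] 16.98
```

It is stiff: 18 N moves it only 0.1 mm more, which suggests the solid stop rather than the catches. A gentle pull-up will confirm the lock.

Run:
```python
from h import *
z=robot.current_tool_pos()[2]
robot.line_to([.5615,.2272,z+.0005],velocity=.01); 
print(robot.current_tool_pos()[2]-z,robot.current_contact_force().round(2))
for dz in (.0015,.0025,.0035,.0045,.0055):
    s=robot.line_to([.5615,.2272,z+dz],velocity=.01,f_stop=10)
    P=robot.current_tool_pos();f=robot.current_contact_force()
    print(dz,s,round((.253-P[2])*1e3,2),f.round(2),round(robot.current_time_s(),2))
    if s or f[2]<-7: break
```

```text
0.0002771986645292157 [ 0.77 -0.18  3.82]
0.0015 False 32.67 [1.13 1.06 3.4 ] 17.82
0.0025 False 31.82 [ 1.24 -0.19  0.99] 18.07
0.0035 False 31.69 [ 3.23  0.57 -5.18] 18.32
0.0045 False 31.48 [  4.18   0.99 -13.54] 18.57
```

Pull-up meets a hard hold (−13 N) 2.3 mm above the stop, so the pipe is locked. Relax, release and retreat.

Run:
```python
from h import *
robot.line_to([.5615,.2272,.2208],velocity=.02); robot.pause(.1)
print(robot.current_contact_force().round(2))
fingers.gripper_to(1.0)
print(robot.current_finger_gap())
robot.line_to([.5615,.2272,.33],velocity=.12)
robot.line_to([.45,.0,.35],velocity=.25)
robot.pause(.2)
im={n:vision.grab_frame(n)[:,:,::-1].copy() for n in("scene","top")}
print(robot.current_time_s(),robot.current_contact_force().round(2))
for n in im: cv2.imwrite(f"pics/{n}_end.png",im[n])
top=[.5615,.2272,.159-.032+.12]
m={n:proj(n,[top,[.5615,.2272,.159]]) for n in im}
crop("scene",(330,110,410,210),6,"pics/s_end.png",m["scene"],im["scene"])
crop("top",(210,140,330,240),6,"pics/t_end.png",m["top"],im["top"])
```

```text
[ 0.27 -0.11 -2.28]
1.0003002331227446
22.1417 [-0.55 -0.53  0.86]
```

View pics/s_end.png

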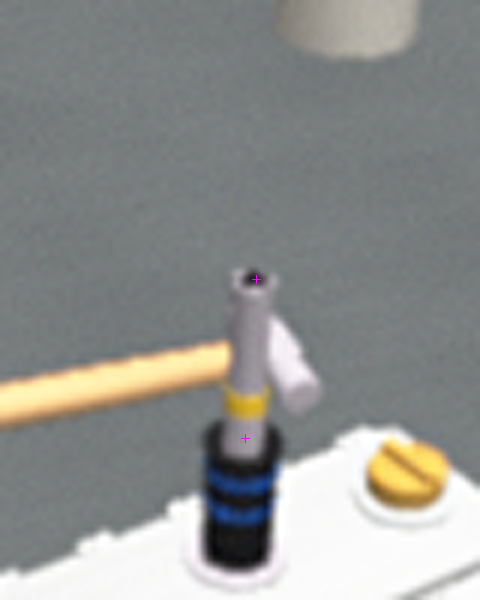

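View pics/t_end.png

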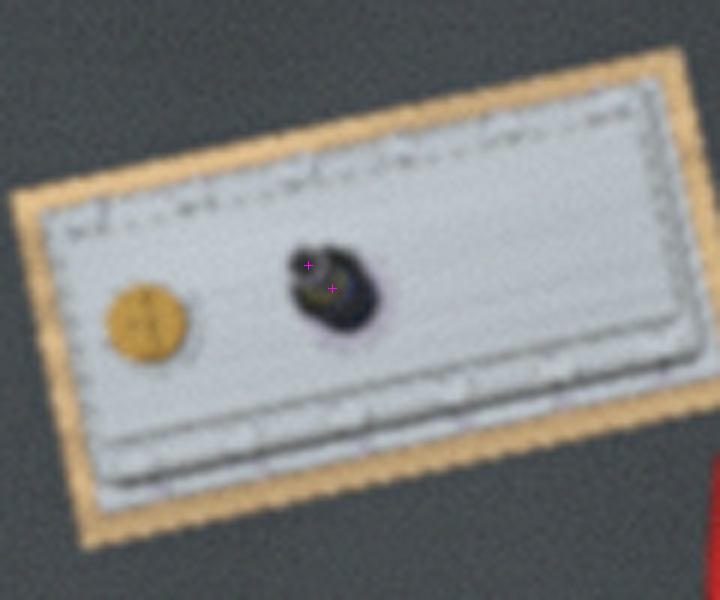

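View pics/scene_end.png

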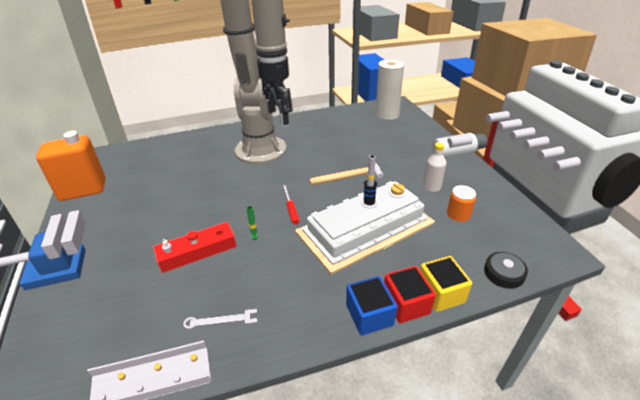

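The pipe stands upright in the fitting, with its top at scene crop (254,280), where a 32 mm depth predicts (257,279). The bystanders look unmoved and the robot is clear.

```bash
python3 -c "
from station import workorder
workorder.close_job()"
```

```text
the job is handed in; nothing more can be done
```

I took the yellow-banded steel pipe out of the stand and pushed it into the fitting, where it locked. I then let go, backed the arm away and handed the job in at about 22 s.

- **Solid stop:** the 19 N guarded push ended with the tip about 33.6 mm below the rim. A second push read up to 18 N and moved it only about 0.1 mm more at the end, to 34.0 mm.
- **Lock:** pulling up gently, the pipe held against 13 N about 2.3 mm above the stop, so the catches are closed in the groove.
- **Final pictures:** the pipe stands upright and centred, and its top is where a depth of about 32 mm predicts. The other things on the bench look unmoved, and the arm touches nothing.
- **Not confirmed:** the seat and catch joints can't be read directly, so the lock rests on the forces felt. The top camera was blocked by the arm while I lined the pipe up, so that alignment came from the scene camera alone. No check failed.

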